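# Close the hasp of the packed dish case

### The arm

A 6-joint arm with a two-finger parallel gripper is mounted at the origin on a cart in front of the work surface, level with it; the furniture and walls round the work are solid. World frame = base frame: x ahead of the robot, y to its left, z up, the work surface at z = 0. Lengths are in m, angles in rad, forces in N, time in s.
With the tool pointing down it reaches from about 0.3 to 0.825 m from the base axis. Payload 5.4 kg.
Tool frame: the origin (TCP) lies between the finger pads; the fingertips stand 8 mm ahead of it and the grasp point (between the pads) lies 11 mm behind it; y points along the fingers, x is the direction in which the jaws open and shut, and the axes are right-handed (so a half turn about y gives the same grasp; the last joint's range is limited). The gripper opens to 92 mm and grips with 3 to 60 N. Pads are 20 mm wide; open, the fingers measure 128 mm over their backs; the gripper's body (75 mm by 189 mm) begins 69 mm behind the grasp point.
Start: joints at [-1.526, 0.158, 1.597, -0, 1.386, -0.21], TCP at [0.145, -0.556, 0.223] pointing down, gripper open.
Joint ranges: [-2.91, 2.91], [-0.94, 2.29], [0.18, 2.7], [-1.29, 4.43], [0.17, 2.64], [-3, 3]. Speed limits (rad/s): [2.57, 2.57, 3.14, 3.14, 3.14, 3.14].

### API

Orientations are given as a unit quaternion [w, x, y, z].
In Python, from bench import status, eyes, workorder gives the robot as it stands.
- The arm moves only by the shell command python3 -m inch 'ROWS' [FORCE]. ROWS is JSON, a list of rows, each a list of 7 numbers: the shift along the tool's x, y, z in mm, then the turn, a rotation vector about the tool's x, y, z in rad, then the finger opening in mm, from 0 to 91.9. A call has 1 to 12 rows; each row is the pose to reach, as a shift and turn from the pose commanded when the call began, along the tool's axes at that moment; what a row does not reach only later rows make up. A row lasts 1/8 s, in which the tool goes at most 62.5 mm and 10.7 degrees, less where a joint would pass 70% of its speed; a pose out of reach is approached as far as the arm can. A call with a gripper value outside its range is refused whole. The fingers move at their own pace and stop on an object; FORCE is the grip in N (left out, the last holds). Time passes only in rows, so rows that repeat a pose let the fingers close. It gives the time, the measured TCP pose, the force and the opening at its end, in the units of the state.
- status.get_obs(): the state, without advancing time (a new reading comes with each control period).
- eyes.snapshot(name): name is "scene" or "side" or "wrist"; returns the picture (420x560x3 uint8, red, green, blue); there is no depth.
- eyes.camera_model(name): a dict with "K" (3x3 intrinsics, pixels), "world_from_camera" (4x4, takes a point from camera to world coordinates); the wrist camera has in their place "hand_eye" (4x4, takes a point from camera to tool coordinates, whose origin is the TCP and whose axes are the tool frame's). Camera axes: x right, y down, z forward; pixel columns grow to the right and rows downward; lengths in m; the calibration is good to about 2 mm. A picture is of the moment at which its call begins: read the wrist's pose just before it. camera_model takes no time and is no camera call.
- workorder.hand_in(): hands the job in, once; it reports no verdict.
The state is a dict: "clock": time; "q": joint angles; "joint_vel": joint speeds; "effort": joint torques, N m; "tcp_pos": TCP position; "tcp_rot": TCP orientation; "wrist_force": force on the tool from outside, world axes, zero at the start; "ft_torque": the same for the moment, N m; "grip_width": finger opening in m.
Only numpy, scipy, OpenCV 4.12 (cv2) and the standard library are available. Lean on these libraries where they do the work, as an engineer would, in place of code of your own. Each camera call takes 0.05 s, during which the arm holds its last target. There are 200 camera calls.

### The job

The low, wide metal case is packed with culture dishes and is about to be carried away: swing the open hasp on its lid over and press it fully down, so that it lies flat with the staple standing through its slot. The tall, square case is still to be filled: leave its hasp standing open.

Things in the scene. Friction and masses are not known exactly. Their poses are not given: they have to be found in the camera images.
- dish_case: Low, wide aluminium case to fasten, 130 (x) x 170 (y) x 50 mm high, fixed. Origin: centre of its underside, z up; its x points from staple to hinge (away from the robot at yaw 0), y along the hinge line. Hinge line at x = 42, z = 54 mm; hasp centred on y = 0. Staple: steel loop 17 mm long (x), 5 wide, on the lid at x = -28, y = 0, top at z = 66 mm.
- dish_hasp (a joint): Its hasp, rad. 0: closed, flat, pointing to the case's -x; 1.57: upright; more: leaning back (stop 2.4). Starts nearly upright. Steel strap 34 mm wide, 4 thick (centred on the hinge line), reaching 107 mm from it; slot from 58 to 82 mm, 12 wide; plain plate from 8 to 58 mm. The stiff hinge (0.045 N m) holds it wherever left, no spring: push it all the way, 1 to 2 N.
- vial_case: The tall, square aluminium case that is left alone, 100 x 100 x 85 mm high, fixed to the worktop. Origin at the centre of its underside, axes as for the low case. Its hinge line passes through (x, z) = (32, 89) mm.
- vial_hasp (a joint): Angle of the hasp of the tall case, rad, counted in the same way (0 closed, 1.57 upright). The strap reaches 79 mm from its hinge line and stands open; it is to stay so.

How it is judged:
At the end, for the whole second after the job is handed in: The hasp of the low, wide case lies flat over its staple (within 0.12 rad, about 7 degrees, of fully closed) and is at rest; the hasp of the tall case still stands open (above 1.1 rad) (value of joint dish_hasp below 0.12 rad and velocity of joint dish_hasp between -0.05 and 0.05 rad/s and value of joint vial_hasp above 1.1 rad); the robot touches nothing.
It fails at once if the hasp of the tall case is swung away from its open position (below 1.1 or above 2.2 rad) (value of joint vial_hasp below 1.1 rad or value of joint vial_hasp above 2.2 rad).
It also fails if it takes over 29 s, if anything falls off the work surface, if the arm or the gripper's body presses on something with over 40 N, if the wrist force passes 120 N, or if a joint passes its speed limit or range.

## Working session

There is one attempt and no reset: what is moved stays moved. The work goes in short steps, Python scripts to look and compute and a shell command to move; the robot and the scene stay as the last step left them, time stands still between calls to the robot, and variables do not carry over. Pictures are saved under pics/ and viewed, about 8 in all and at most 12, crops included, and the job is handed in when it is done.

```bash
mkdir -p pics
python3 - <<'E'
from bench import status, eyes
import cv2,json
o=status.get_obs();print(o['clock'],o['tcp_pos'],o['tcp_rot'],o['grip_width'])
for n in("scene","side"):
    cv2.imwrite(f"pics/{n}1.png",eyes.snapshot(n)[:,:,::-1])
    m=eyes.camera_model(n);print(n,m)
print(eyes.camera_model("wrist"))
E
```

```text
0.0 [ 0.14486059 -0.55582958  0.22163228] [ 0.55995693 -0.55898136  0.43285427 -0.43200145] 0.09211930775249078
scene {'K': array([[447.2654949 ,   0.        , 283.59512915],
       [  0.        , 447.2654949 , 213.80095053],
       [  0.        ,   0.        ,   1.        ]]), 'world_from_camera': array([[-0.85152259, -0.38690027,  0.35386079,  0.21890331],
       [-0.52427105,  0.61926815, -0.58450562,  0.50804304],
       [ 0.00701066, -0.68323871, -0.73016143,  0.76353168],
       [ 0.        ,  0.        ,  0.        ,  1.        ]])}
side {'K': array([[415.38127099,   0.        , 277.74208474],
       [  0.        , 415.38127099, 214.81653639],
       [  0.        ,   0.        ,   1.        ]]), 'world_from_camera': array([[ 0.97191345, -0.14689635,  0.18386327,  0.3709536 ],
       [-0.2343388 , -0.53214517,  0.81357657, -0.71568129],
       [-0.02166948, -0.83381232, -0.55162257,  0.56426016],
       [ 0.        ,  0.        ,  0.        ,  1.        ]])}
{'K': array([[332.22075561,   0.        , 280.50905063],
       [  0.        , 332.22075561, 210.94858496],
       [  0.        ,   0.        ,   1.        ]]), 'hand_eye': array([[ 9.99999917e-01,  1.97051984e-04,  3.57919621e-04,
         5.76800373e-04],
       [-2.83712587e-04, -2.95482035e-01,  9.55348254e-01,
        -1.62830544e-01],
       [ 2.94012087e-04, -9.55348276e-01, -2.95481954e-01,
         8.42384568e-02],
       [ 0.00000000e+00,  0.00000000e+00,  0.00000000e+00,
         1.00000000e+00]])}
```

View pics/scene1.png

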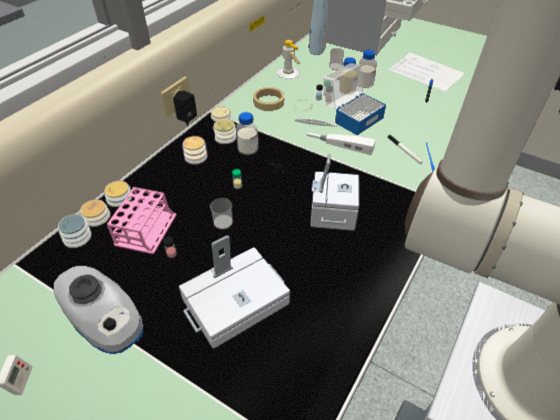

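View pics/side1.png

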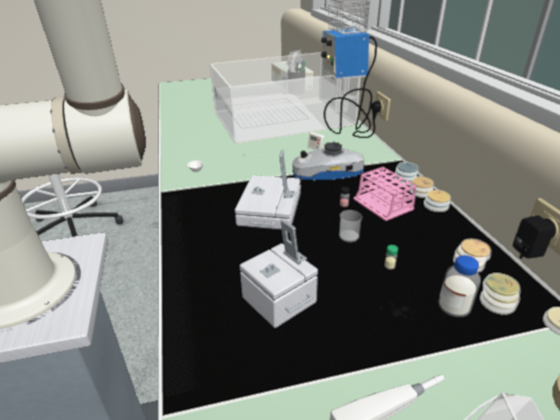

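The scene view shows the low case at about (235,295) with its hasp upright at (222,257), and the tall case at (335,200). The side view shows the low case at (268,200) with its hasp at (284,175), and the tall case at (280,280). Next I'll enlarge the low case in both views to pick points.

Run:
```python
import cv2,numpy as np
a=cv2.imread("pics/scene1.png")[225:350,170:300]; b=cv2.imread("pics/side1.png")[140:240,225:325]
a=cv2.resize(a,None,fx=4,fy=4,interpolation=cv2.INTER_CUBIC)
b=cv2.resize(b,None,fx=2.8,fy=2.8,interpolation=cv2.INTER_CUBIC)
c=np.zeros((500,800,3),np.uint8);c[:500,:520]=a;c[:280,520:]=b
cv2.imwrite("pics/crop1.png",c)
```

```text
(no output)
```

View pics/crop1.png

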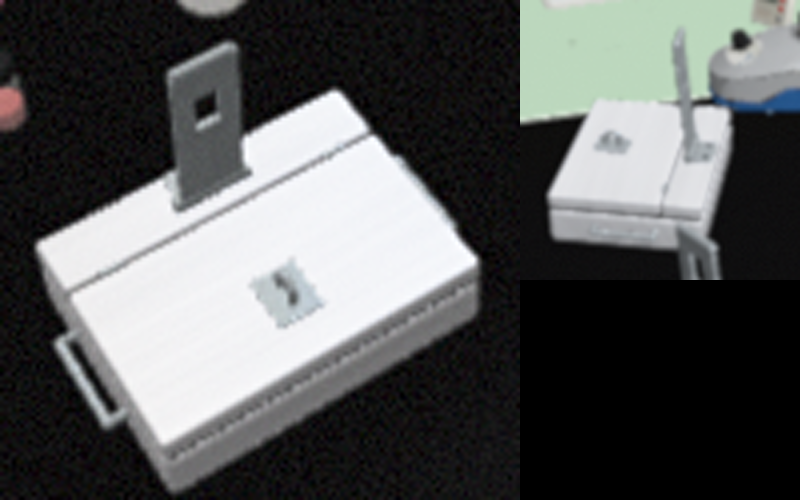

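```bash
cat > h.py <<'E'
import numpy as np
from bench import status, eyes
from scipy.spatial.transform import Rotation as R
def ray(n,p):
    m=eyes.camera_model(n);T=m['world_from_camera'];d=T[:3,:3]@np.linalg.solve(m['K'],[*p,1]);return T[:3,3],d
def onz(n,p,z):
    c,d=ray(n,p);return c+d*(z-c[2])/d[2]
def tri(p,q):
    a,d=ray('scene',p);b,e=ray('side',q)
    s,t=np.linalg.lstsq(np.c_[d,-e],b-a,rcond=None)[0];return (a+d*s+b+e*t)/2,np.linalg.norm(a+d*s-b-e*t)
E
python3 - <<'E'
from h import *
np.set_printoptions(precision=4,suppress=True)
S=lambda x,y:(x/4+170-.4,y/4+225-.4); D=lambda x,y:((x-520)/2.8+225-.3,y/2.8+140-.3)
C=[onz('scene',S(*p),.05) for p in[(36,245),(338,92),(480,268),(165,446)]]
print(np.array(C)); c=np.mean(C,0); 
ys=(C[0]-C[1]+C[3]-C[2]); xs=(C[0]-C[3]+C[1]-C[2])
print('c',c,'len',np.linalg.norm(ys)/2,np.linalg.norm(xs)/2,'yaw',np.arctan2(xs[1],xs[0]),np.arctan2(-ys[0],ys[1]))
Cs=[onz('side',D(*p),.05) for p in[(598,100),(729,108),(700,214),(550,206)]]
print(np.array(Cs),np.mean(Cs,0))
print('staple',onz('scene',S(287,290),.052),onz('side',D(613,142),.052))
tip=tri(S(202,56),D(681,32));print('tip',tip)
print('hbase',onz('scene',S(213,190),.056))
for yaw in[np.arctan2(xs[1],xs[0])]:
    u=np.array([np.cos(yaw),np.sin(yaw),0]);h=c+u*.042+[0,0,.004];v=tip[0]-h
    print('hinge',h,'tip len',np.linalg.norm(v),'ang',np.arctan2(v[2],-(v@u)),'lat',v@np.array([-u[1],u[0],0]))
o=status.get_obs();print(R.from_quat(o['tcp_rot'],scalar_first=True).as_matrix())
E
```

```text
[[0.6354 0.2015 0.05  ]
 [0.5662 0.0491 0.05  ]
 [0.4502 0.1014 0.05  ]
 [0.5193 0.2517 0.05  ]]
c [0.5428 0.1509 0.05  ] len 0.1663973557973755 0.1268757677554865 yaw -0.4154633928893418 -0.4287651056027411
[[0.5225 0.2428 0.05  ]
 [0.6363 0.1942 0.05  ]
 [0.5653 0.031  0.05  ]
 [0.4513 0.0745 0.05  ]] [0.5439 0.1356 0.05  ]
staple [0.5193 0.1601 0.052 ] [0.5202 0.1585 0.052 ]
tip (array([0.5763, 0.1342, 0.1599]), np.float64(0.0026460050968912705))
hbase [0.5804 0.1349 0.056 ]
hinge [0.5812 0.134  0.054 ] tip len 0.1059919225793707 ang 1.526910124425544 lat -0.0017466441453670748
[[ 0.2521 -0.0001  0.9677]
 [-0.9677  0.0016  0.2521]
 [-0.0016 -1.      0.0003]]
```

```bash
cat >> h.py <<'E'
np.set_printoptions(precision=4,suppress=True)
yaw=-.42;u=np.array([np.cos(yaw),np.sin(yaw),0]);hinge=np.array([.581,.134,.054])
def to(du,z):
    """mm shift in tool axes for TCP to hinge+du*u at height z, and turn"""
    o=status.get_obs();r=R.from_quat(o['tcp_rot'],scalar_first=True)
    g=hinge+du*u;g[2]=z
    v=np.array([-u[1],u[0],0]);Rg=R.from_matrix(np.c_[-v,[0,0,-1],u])
    return r.inv().apply(g-o['tcp_pos'])*1000,(r.inv()*Rg).as_rotvec(),o['tcp_pos']-hinge
E
python3 - <<'E'
from h import *
print('tall tip',onz('scene',(327,158),.168),'tall lid',onz('scene',(337,187),.085))
for z in(.27,.108):print(to(.035,z))
E
```

```text
tall tip [ 0.5142 -0.1507  0.168 ] tall lid [ 0.4903 -0.1664  0.085 ]
(array([-535.8973,  -47.1765,  623.2761]), array([ 0.0002,  0.6748, -0.0017]), array([-0.4361, -0.6899,  0.1677]))
(array([-535.6355,  114.8233,  623.2218]), array([ 0.0002,  0.6748, -0.0017]), array([-0.4361, -0.6899,  0.1677]))
```

```bash
python3 -m inch '[[0,-70,0,0,0,0,0],[-536,-70,623,0,0.675,0,0],[-536,-70,623,0,0.675,0,0],[-536,-70,623,0,0.675,0,0],[-536,-70,623,0,0.675,0,0],[-536,-70,623,0,0.675,0,0],[-536,-70,623,0,0.675,0,0],[-536,-70,623,0,0.675,0,0],[-536,-70,623,0,0.675,0,0],[-536,-70,623,0,0.675,0,0],[-536,-70,623,0,0.675,0,0],[-536,-70,623,0,0.675,0,0]]' 20; python3 -c "
from h import *
print(to(.035,.29))"
```

```text
clock: 1.6
tcp_pos: [0.5354, 0.0086, 0.2911]
tcp_rot: [-0.385, 0.385, -0.593, 0.593]
wrist_force: [1.3, -0.3, 0.3]
grip_width: 0.0005
(array([-133.0881,    1.04  ,   25.4559]), array([0.0001, 0.    , 0.0003]), array([-0.0456, -0.1254,  0.2371]))
```

```bash
python3 -m inch '[[-133,0,25,0,0,0,0],[-133,0,25,0,0,0,0],[-133,0,25,0,0,0,0],[-133,0,25,0,0,0,0]]'; python3 -c "
from h import *
import cv2
print(to(.035,.108))
a=[eyes.snapshot(n) for n in('scene','side')]
c=np.hstack([cv2.resize(a[0][180:330,150:300],(400,400)),cv2.resize(a[1][60:210,210:360],(400,400))])
cv2.imwrite('pics/above.png',c[:,:,::-1])"
```

```text
clock: 2.1
tcp_pos: [0.6115, 0.1179, 0.2906]
tcp_rot: [0.384, -0.386, 0.593, -0.593]
wrist_force: [-0.1, -0.0, 0.3]
grip_width: 0.0002
(array([ -2.4264, 182.643 ,   0.757 ]), array([0.0011, 0.0007, 0.001 ]), array([ 0.0305, -0.0161,  0.2366]))
```

View pics/above.png

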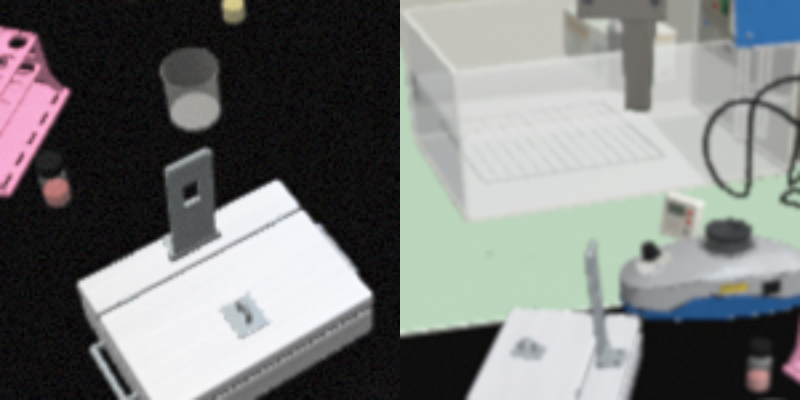

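The left half (scene) shows the hasp upright at (190,205), with the gripper above the frame. The right half (side) shows the closed fingertips at (637,105), above and behind the hasp tip at (592,245). I'll descend behind it.

```bash
python3 -m inch '[[-2,50,2,0,0,0,0],[-2,100,2,0,0,0,0],[-2,150,2,0,0,0,0],[-2,183,2,0,0,0,0],[-2,183,2,0,0,0,0]]'; python3 -c "
from h import *
import cv2
print(to(.035,.108))
a=[eyes.snapshot(n) for n in('scene','side')]
c=np.hstack([cv2.resize(a[0][180:330,150:300],(400,400)),cv2.resize(a[1][90:240,210:360],(400,400))])
cv2.imwrite('pics/behind.png',c[:,:,::-1])
for th in np.arange(90,-1,-10):
    t=np.radians(th);r=.052; print(th,to(-r*np.cos(t)+.010+.002*np.sin(t),hinge[2]+r*np.sin(t)+.008+.002*np.cos(t))[0].round())"
```

```text
clock: 2.82
tcp_pos: [0.6117, 0.1173, 0.1057]
tcp_rot: [0.382, -0.386, 0.595, -0.593]
wrist_force: [0.2, 0.5, -0.2]
grip_width: 0.0006
(array([-2.6845, -2.2782,  0.1654]), array([ 0.0057, -0.0022,  0.0028]), array([ 0.0307, -0.0167,  0.0517]))
90 [ -1.  -4. -26.]
80 [ -1.  -3. -35.]
70 [ -1.  -2. -44.]
60 [ -1.   2. -52.]
50 [ -1.   7. -60.]
40 [ -1.  13. -66.]
30 [ -1.  20. -72.]
20 [ -1.  28. -76.]
10 [ -1.  37. -79.]
0 [ -1.  46. -80.]
```

View pics/behind.png

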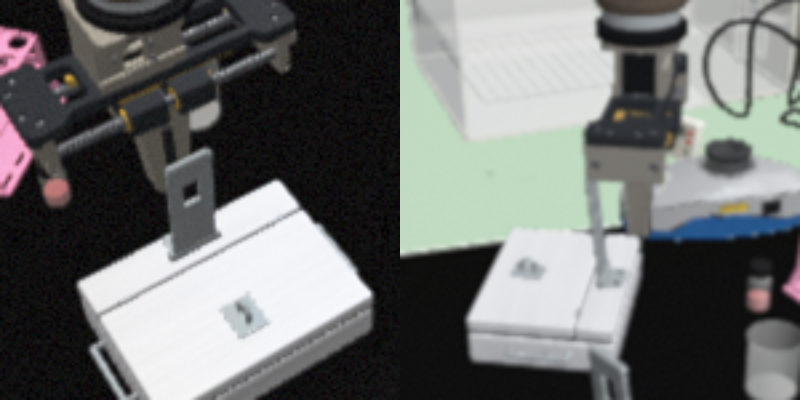

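The left half (scene) shows the fingers behind the strap tip, at about (165,185). The right half (side) shows a clear gap between the finger (637,210) and the strap (598,240). Next I'll swing it over along an arc.

```bash
python3 -m inch '[[-1,-4,-13,0,0,0,0],[-1,-4,-26,0,0,0,0],[-1,-3,-35,0,0,0,0],[-1,-2,-44,0,0,0,0],[-1,2,-52,0,0,0,0],[-1,7,-60,0,0,0,0],[-1,13,-66,0,0,0,0],[-1,20,-72,0,0,0,0],[-1,28,-76,0,0,0,0],[-1,28,-76,0,0,0,0]]'; python3 -c "
from h import *
import cv2
a=[eyes.snapshot(n) for n in('scene','side')]
c=np.hstack([cv2.resize(a[0][180:330,150:300],(400,400)),cv2.resize(a[1][90:240,210:360],(400,400))])
cv2.imwrite('pics/mid.png',c[:,:,::-1])
print(to(-.042,.064)) "
```

```text
clock: 4.18
tcp_pos: [0.5443, 0.1508, 0.0792]
tcp_rot: [0.384, -0.385, 0.594, -0.593]
wrist_force: [-0.5, 0.0, 0.0]
grip_width: 0.0005
(array([ 0.7688, 16.2499, -2.7011]), array([ 0.0003, -0.0003,  0.0001]), array([-0.0356,  0.0167,  0.0262]))
```

View pics/mid.png

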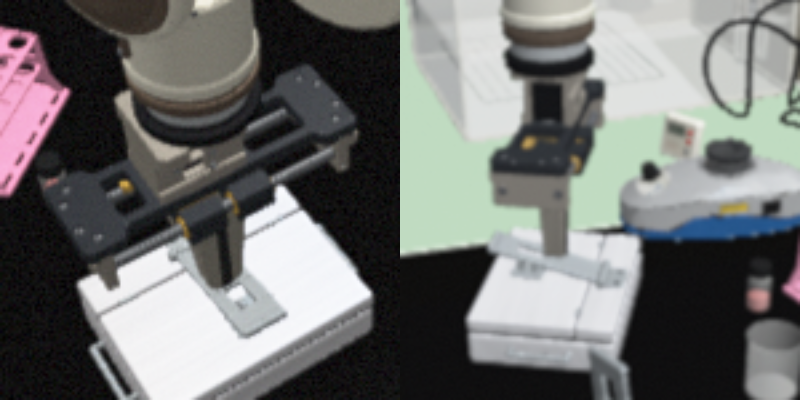

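Both halves show the strap leaning at about 20° under the fingers, with the fingers just hinge-side of the slot and the slot in line with the staple. Now I'll press it down.

```bash
python3 -m inch '[[0,5,-1,0,0,0,0],[0,10,-2,0,0,0,0],[0,14,-2,0,0,0,0],[0,17,-2,0,0,0,0],[0,17,-2,0,0,0,0]]'; python3 -c "
from h import *
import cv2
a=[eyes.snapshot(n) for n in('scene','side')]
c=np.hstack([cv2.resize(a[0][180:330,150:300],(400,400)),cv2.resize(a[1][90:240,210:360],(400,400))])
cv2.imwrite('pics/down.png',c[:,:,::-1]);print(status.get_obs()['wrist_force'])"
```

```text
clock: 4.9
tcp_pos: [0.5434, 0.1516, 0.0643]
tcp_rot: [0.384, -0.385, 0.593, -0.593]
wrist_force: [-5.1, -0.4, 8.9]
grip_width: 0.0003
[-4.3822 -0.5092  8.262 ]
```

View pics/down.png

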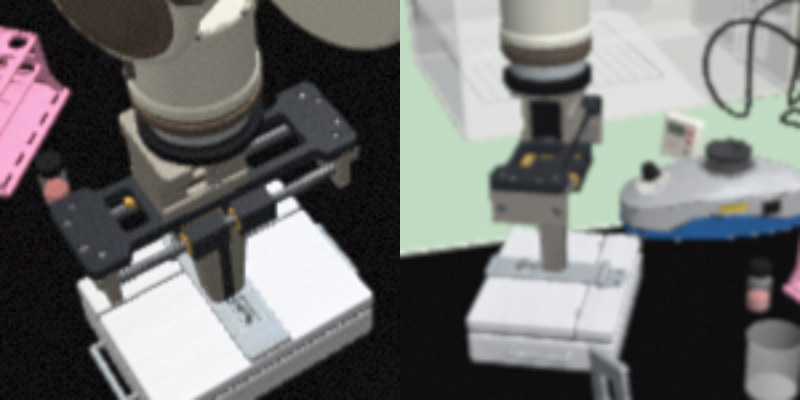

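The strap looks flat with the staple through the slot at (243,310). The 9 N reaction and the TCP height of 64 mm match contact with the lid. I'll lift off and check.

```bash
python3 -m inch '[[0,-20,0,0,0,0,0],[0,-60,0,0,0,0,0],[0,-110,0,0,0,0,0],[0,-170,0,0,0,0,0],[0,-200,0,0,0,0,0],[0,-200,0,0,0,0,0],[0,-200,0,0,0,0,0]]'; python3 -c "
from h import *
import cv2
a=[eyes.snapshot(n) for n in('scene','side')]
c=np.hstack([cv2.resize(a[0][140:340,170:370],(400,400)),cv2.resize(a[1][160:310,210:360],(400,400))])
cv2.imwrite('pics/end.png',c[:,:,::-1]);o=status.get_obs();print(o['clock'],o['wrist_force'])"
```

```text
clock: 5.88
tcp_pos: [0.5428, 0.1515, 0.2615]
tcp_rot: [0.384, -0.386, 0.594, -0.593]
wrist_force: [-1.1, -0.2, -0.2]
grip_width: 0.0005
5.975 [-0.3392 -0.5655 -0.2468]
```

View pics/end.png

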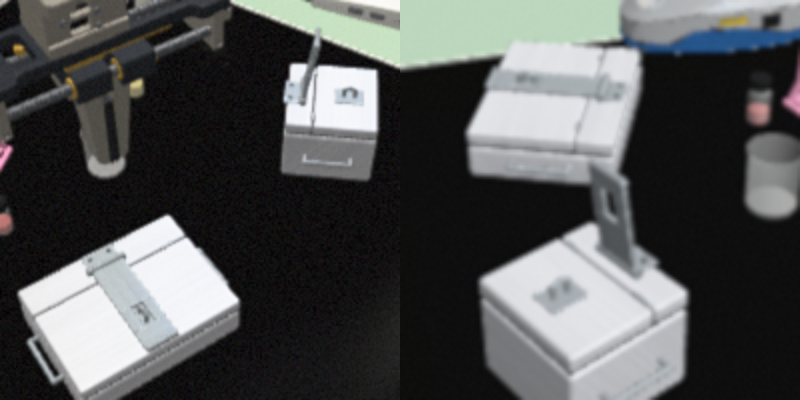

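The strap lies flat with the staple showing in its slot at (142,310), and the tall case's hasp still stands open at (313,65). I'll check the tip numerically before handing in.

```bash
python3 -c "
from h import *
p=(162/2+170,339/2+140);q=(490/400*150+210-150*0,82/400*150+160);
q=(490-400)*.375+210,82*.375+160
t=tri(p,q);print(t,'expected',hinge-.107*u)"
```

```text
(array([0.4884, 0.1713, 0.0497]), np.float64(0.0032409948651480787)) expected [0.4833 0.1776 0.054 ]
```

The tip height is 50 mm against 54 mm expected, which is within measurement error, so the hasp is flat.

```bash
python3 -c "
from bench import workorder
print(workorder.hand_in())"
```

```text
the job is handed in; nothing more can be done
None
```

I closed the low, wide case's hasp and handed the job in at about 6 s on the robot's clock. I swung the hasp over from behind with the closed fingers, pressed it flat and lifted the arm about 200 mm clear.

- **Low case:** while pressing, the upward force was about 9 N and the fingertip height matched a strap lying flat. The last pictures show it flat with the staple through its slot. The tip measured at z = 50 mm against 54 mm expected, and about 8 mm off sideways. The two views missed each other by 3 mm, so I put the difference down to rough pixel picking. It is the only check that did not match closely.
- **Tall case:** its hasp still stands open in both views. I did not measure its angle, but the arm never went near it.
- **Arm:** the wrist force was about zero after the lift, so the robot touches nothing.

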